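Shut the lifts down and flag the stiff stop button

TASK

Shut the three lifts down for the night: press the red stop button of each station until it clicks and stays down, and feel which one of the three needs much more force than the other two. Once all three are down, slide the foot of the out-of-order sign under the sprung clip of the station with the stiff button, straight and fully home until the toe meets the switch box, and let go with the sign standing upright. Leave the other two clips empty and do not disturb the other things on the desk.

Things in the scene. Friction and masses are not known exactly. Their poses are not given: they have to be found in the camera images.
- station_a: Lift stop station, one of three alike, fixed to the desk. Origin on the desk, on its centre line, under the front face of its grey switch box; x runs from clip to box, away from the robot (within 0.12 rad). Steel base plate 100 wide, top at z = 4 mm, x = -115 to +85 mm; box x = 0 to 80, 86 wide, top z = 59 mm; on it a red mushroom head at x = 40 mm. Sprung sign clip in front of the box.
- stop_a_top (a point): Centre of the top of station_a's mushroom head, 40 mm across; 90 mm above the desk when up; goes down with it.
- stop_a (a joint): Latch of station_a's button in m: 0 up, 0.008 or a little over when latched. Snap action: the head yields about 3.5 mm against a spring, the push growing evenly to its peak; then it clicks, the push drops away and the button snaps about 8 mm down and stays there by itself. Two of the three peak at 5 to 6 N, one at about 18 N; they look alike and it is not said which.
- clip_a_lip (a point): Middle of the free end of station_a's clip, the lead-in lip: at x = -70 mm, 12 mm above the plate when closed. The clip is a steel sheet 46 mm wide that slopes down from its hinge on the box (x = -6, z = 18 mm) to a bend at x = -45 mm, 1.5 mm off the plate, then turns up to the lip.
- clip_a (a joint): Angle of station_a's sprung clip in rad: 0 closed, grows as it lifts, about 0.09 with the sign's foot under it. It bears down with about 2 N. The foot slides in along the plate from the robot's side, lifting the lip, until its toe meets the box (x = 0).
- station_b: Lift stop station, one of three alike, fixed to the desk. Origin on the desk, on its centre line, under the front face of its grey switch box; x runs from clip to box, away from the robot (within 0.12 rad). Steel base plate 100 wide, top at z = 4 mm, x = -115 to +85 mm; box x = 0 to 80, 86 wide, top z = 59 mm; on it a red mushroom head at x = 40 mm. Sprung sign clip in front of the box.
- stop_b_top (a point): Centre of the top of station_b's mushroom head, 40 mm across; 90 mm above the desk when up; goes down with it.
- stop_b (a joint): Latch of station_b's button in m: 0 up, 0.008 or a little over when latched. Snap action: the head yields about 3.5 mm against a spring, the push growing evenly to its peak; then it clicks, the push drops away and the button snaps about 8 mm down and stays there by itself. Two of the three peak at 5 to 6 N, one at about 18 N; they look alike and it is not said which.
- clip_b_lip (a point): Middle of the free end of station_b's clip, the lead-in lip: at x = -70 mm, 12 mm above the plate when closed. The clip is a steel sheet 46 mm wide that slopes down from its hinge on the box (x = -6, z = 18 mm) to a bend at x = -45 mm, 1.5 mm off the plate, then turns up to the lip.
- clip_b (a joint): Angle of station_b's sprung clip in rad: 0 closed, grows as it lifts, about 0.09 with the sign's foot under it. It bears down with about 2 N. The foot slides in along the plate from the robot's side, lifting the lip, until its toe meets the box (x = 0).
- station_c: Lift stop station, one of three alike, fixed to the desk. Origin on the desk, on its centre line, under the front face of its grey switch box; x runs from clip to box, away from the robot (within 0.12 rad). Steel base plate 100 wide, top at z = 4 mm, x = -115 to +85 mm; box x = 0 to 80, 86 wide, top z = 59 mm; on it a red mushroom head at x = 40 mm. Sprung sign clip in front of the box.
- stop_c_top (a point): Centre of the top of station_c's mushroom head, 40 mm across; 90 mm above the desk when up; goes down with it.
- stop_c (a joint): Latch of station_c's button in m: 0 up, 0.008 or a little over when latched. Snap action: the head yields about 3.5 mm against a spring, the push growing evenly to its peak; then it clicks, the push drops away and the button snaps about 8 mm down and stays there by itself. Two of the three peak at 5 to 6 N, one at about 18 N; they look alike and it is not said which.
- clip_c_lip (a point): Middle of the free end of station_c's clip, the lead-in lip: at x = -70 mm, 12 mm above the plate when closed. The clip is a steel sheet 46 mm wide that slopes down from its hinge on the box (x = -6, z = 18 mm) to a bend at x = -45 mm, 1.5 mm off the plate, then turns up to the lip.
- clip_c (a joint): Angle of station_c's sprung clip in rad: 0 closed, grows as it lifts, about 0.09 with the sign's foot under it. It bears down with about 2 N. The foot slides in along the plate from the robot's side, lifting the lip, until its toe meets the box (x = 0).
- sign: Loose white plastic out-of-order sign, about 160 g: upright panel 100 wide, 100 high, 8 thick, with a flat foot 80 wide, 5 thick, reaching 95 mm from the panel's front face. Origin: underside, middle of that face; x runs along the foot to its toe, z up; panel from x = -8 to 0 mm. Stands left or right of the stations, foot towards the robot, turned up to 1.2 rad either way.
- sign_toe (a point): Middle of the front edge of the sign's foot, 95 mm from the panel, 2.5 mm above the sign's underside.
- tape: Bystander: a roll of parcel tape lying flat, 102 mm across, 48 high. Origin: centre of its underside.
- stapler: Bystander: black stapler 135 long (its x), 34 wide, 55 high, close to the left side of one station. Origin: centre of its underside.
- stamp: Bystander: upright self-inking hand stamp 52 x 34 mm, 84 high, close to the left side of one station, beside the way in to the clips. Origin: centre of its underside.
- mug: Bystander: blue mug 82 mm across, 95 high. Origin: centre of its underside.
- magnifier: Bystander: magnifying glass lying flat, lens 98 mm across, handle to 168 mm from the lens centre, 14 high. Origin: under the lens centre.
There are look-alikes about, which are no part of the job. Leave any orange or yellow look-alike of the sign alone.

How it is judged:
By the outcome, as a careful person would: the job done as asked, in the order asked, and still so for the second after the job is handed in, with the robot touching nothing.
It also fails if it takes over 72 s, if anything falls off the work surface, if the arm or the gripper's body presses on something with over 40 N, if the wrist force passes 120 N, or if a joint passes its speed limit or range.

ROBOT

A 6-joint arm with a two-finger parallel gripper is mounted at the origin on the work surface. World frame = base frame: x ahead of the robot, y to its left, z up, the work surface at z = 0. Lengths are in mm, angles in rad, forces in N, time in s.
With the tool pointing down it reaches from about 300 to 775 mm from the base axis. Payload 14.6 kg.
Tool frame: the origin (TCP) lies on the centre line of the jaws, within the pads' length; the fingertips stand 19 mm ahead of it and the grasp point (between the pads) is the TCP (bot.tip_reach is the distance from the TCP to the fingertips, in mm); y points along the fingers, x is the direction in which the jaws open and shut, and the axes are right-handed (so a half turn about y gives the same grasp; the last joint's range is limited). The gripper opens to 85 mm and grips with 20 to 120 N. Pads are 22 mm wide; open, the fingers measure 114 mm over their backs; the gripper's body (76 mm by 85 mm) begins 54 mm behind the grasp point. The pads swing forward as they close: fully open they stand 13 mm farther back than shut.
Start: joints at [-1.321, 0.3, 1.521, -0, 1.321, -0.067], TCP at [171.333, -522.623, 250.281] pointing down, gripper open.
Joint ranges: [-3.03, 3.03], [-0.79, 2.21], [0.23, 2.52], [-1.04, 4.18], [0, 3.07], [-2.55, 2.55]. Speed limits (rad/s): [2.22, 2.22, 2.57, 3.14, 3.14, 3.14].

INTERFACE

Orientations are given as a unit quaternion [w, x, y, z].
In Python, from rig import bot gives the robot as it stands. Calls block until the motion is done:
- bot.move_to(position, orientation): joint-space move of the TCP to a pose.
- bot.servo_line(position, attitude=None, speed=150, until_force=None): straight line of the TCP; attitude=None keeps the orientation; speed is the mean speed in mm/s. With until_force (N) it stops when the force on the tool has changed by that much, and returns True; else False.
- bot.move_joints(angles): joint-space move.
- bot.move_gripper(opening, grip_force=None): finger opening in mm; grip_force is the grip in N (None keeps the last); returns when the fingers have stopped.
- bot.dwell(seconds).
- bot.ik(position, orientation): joint angles nearest the present ones, or None.
- bot.read_state(): the state.
- bot.read_camera(name): name is "side" or "top" or "wrist"; returns a dict with "image" (400x640x3 uint8, blue, green, red), "depth" (400x640 float32, mm along the optical axis (not along the pixel's ray), 0 where there is no reading), "fovy" (degrees; the focal length in pixels is half the picture's height over the tangent of half this angle, whatever the lens; pixels are square), "cx", "cy" (the principal point, pixels), "eye" and "attitude" of the camera in the world; the wrist camera has in their place "mount" (4x4, takes a point from camera to tool coordinates, whose origin is the TCP and whose axes are the tool frame's). Camera axes: x right, y down, z forward; pixel columns grow to the right and rows downward; lengths in mm; the calibration is good to about 2 mm. A picture is of the moment at which its call begins: read the wrist's pose just before it.
A pose or a line that the arm cannot do raises bot.MotionError and nothing moves.
- bot.finish_job(): hands the job in, once; it reports no verdict.
The state is a dict: "clock": time; "joint_positions": joint angles; "qvel": joint speeds; "effort": joint torques, N m; "ee_pos": TCP position; "tool_rot": TCP orientation; "ft_force": force on the tool from outside, world axes, zero at the start; "moment": the same for the moment, N m; "grip_width": finger opening in mm.
Only numpy, scipy, OpenCV 4.12 (cv2) and the standard library are available. Lean on these libraries where they do the work, as an engineer would, in place of code of your own. Each camera call takes 0.05 s, during which the arm holds its last target.

## Working session

There is one attempt and no reset: what is moved stays moved. The work goes in short steps, each a Python script; the robot and the scene stay as the last script left them, time stands still between calls to the robot, and variables do not carry over. Pictures are saved under pics/ and viewed, and the job is handed in when it is done.

```bash
ls; mkdir -p pics
cat > h.py <<'E'
import numpy as np, cv2, pickle
from scipy.spatial.transform import Rotation as R
from rig import bot
def rot(q): return R.from_quat([q[1],q[2],q[3],q[0]]).as_matrix()
def quat(M):
    q=R.from_matrix(M).as_quat(); return [q[3],q[0],q[1],q[2]]
def cam(name):
    s=bot.read_state(); c=bot.read_camera(name)
    if 'mount' in c:
        T=np.eye(4);T[:3,:3]=rot(s['tool_rot']);T[:3,3]=s['ee_pos']
        W=T@np.array(c['mount']); c['R']=W[:3,:3];c['t']=W[:3,3]
    else:
        a=np.array(c['attitude']); c['R']=rot(a) if a.size==4 else a; c['t']=np.array(c['eye'])
    c['f']=200/np.tan(np.radians(c['fovy'])/2)
    return c
def ray(c,u,v): return c['R']@np.array([(u-c['cx'])/c['f'],(v-c['cy'])/c['f'],1.])
def onz(c,u,v,z):
    d=ray(c,u,v); return c['t']+d*(z-c['t'][2])/d[2]
def cloud(c):
    v,u=np.mgrid[0:400,0:640]; D=c['depth']
    P=np.stack([(u-c['cx'])/c['f']*D,(v-c['cy'])/c['f']*D,D],-1)@c['R'].T+c['t']
    P[D==0]=np.nan; return P
def proj(c,p):
    q=c['R'].T@(np.array(p)-c['t']); return c['f']*q[0]/q[2]+c['cx'],c['f']*q[1]/q[2]+c['cy']
def down(yaw):
    # tool y down; tool x (jaw axis) at angle yaw in the world
    x=np.array([np.cos(yaw),np.sin(yaw),0]);
    return x
E
python3 - <<'E'
from h import *
for n in ('top','side','wrist'):
    c=cam(n); cv2.imwrite(f'pics/{n}0.png',c['image']); pickle.dump(c,open(f'{n}0.pkl','wb'))
    print(n,c['f'],c['cx'],c['cy'],c['t'].round(),c['R'].round(2).tolist())
s=bot.read_state();print(s['clock'],s['tool_rot'],s['ft_force'],rot(s['tool_rot']).round(3))
E
```

```text
pics
top 492.9484832883249 315.3878393201073 204.73333455097745 [ 316.   19. 1493.] [[0.02, -1.0, 0.09], [-1.0, -0.02, -0.01], [0.01, -0.09, -1.0]]
side 518.1380523728798 322.5036902971676 208.37395458997287 [-167.  841. 1287.] [[-0.82, -0.43, 0.38], [-0.57, 0.63, -0.53], [-0.01, -0.65, -0.76]]
wrist 339.78983522456093 323.44610003494995 201.74350644274537 [ 245. -497.  373.] [[0.31, -0.91, -0.29], [-0.95, -0.3, -0.09], [0.0, 0.3, -0.95]]
0.15 [ 0.57280573 -0.57241465  0.41511432 -0.41462654] [-0.34319231  0.10919837  0.15275041] [[ 0.312 -0.     0.95 ]
 [-0.95   0.001  0.312]
 [-0.001 -1.     0.   ]]
```

View pics/top0.png

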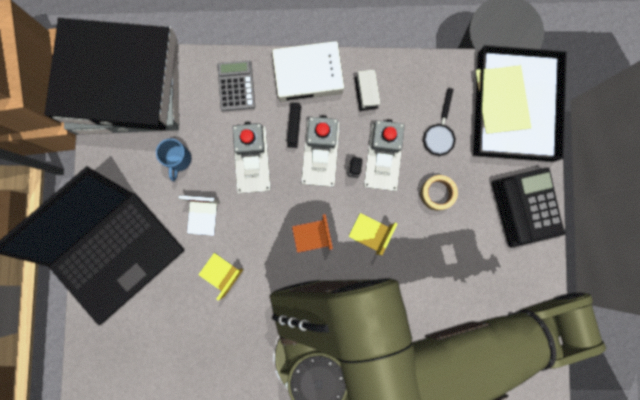

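View pics/side0.png

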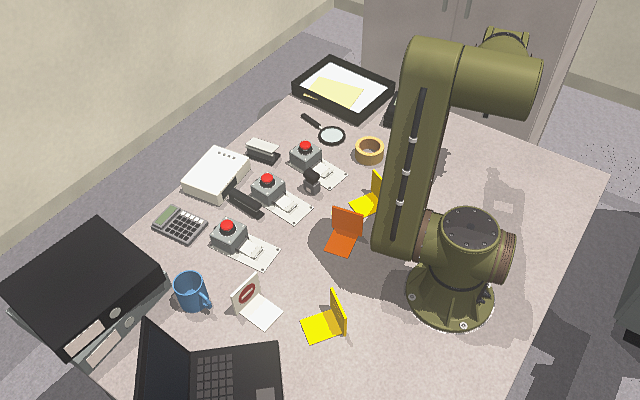

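View pics/wrist0.png

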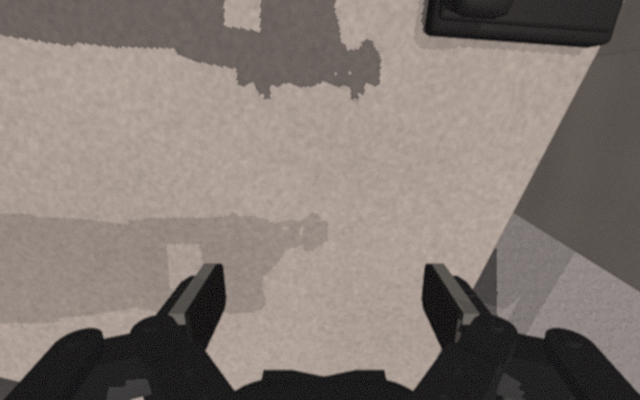

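The top view shows red buttons at (248,136), (322,129) and (389,133), with their clips just below. 

Sign candidates:
- White with a round red mark: (201,216)
- Orange: (312,236)
- Yellow: (373,233) and (220,275)
- White boxes: (308,70) and (368,90)

The description fits the white one at (201,216), side view (257,300). Next I'll measure and take a close crop.

```bash
cat >> h.py <<'E'
def tri(obs):
    A=np.zeros((3,3));b=np.zeros(3)
    for c,u,v in obs:
        d=ray(c,u,v);d/=np.linalg.norm(d);M=np.eye(3)-np.outer(d,d);A+=M;b+=M@c['t']
    p=np.linalg.solve(A,b); return p,[round(float(np.linalg.norm(np.cross(ray(c,u,v)/np.linalg.norm(ray(c,u,v)),p-c['t']))),1) for c,u,v in obs]
def reds(c,amin=40):
    h=cv2.cvtColor(c['image'],cv2.COLOR_BGR2HSV)
    m=(((h[...,0]<6)|(h[...,0]>174))&(h[...,1]>150)&(h[...,2]>90)).astype(np.uint8)
    n,l,st,ce=cv2.connectedComponentsWithStats(m)
    return [(ce[i].round(1).tolist(),int(st[i,4])) for i in range(1,n) if st[i,4]>=amin]
E
python3 - <<'E'
from h import *
T=pickle.load(open('top0.pkl','rb'));S=pickle.load(open('side0.pkl','rb'))
rt=sorted(reds(T));rs=reds(S);print(rt,rs)
rs=sorted(rs)
for a in rt:
    best=min((tri([(T,*a[0]),(S,*b[0])]) for b in rs),key=lambda r:r[1][0]); print(best)
PT=cloud(T);PS=cloud(S)
for n,u,v in [('btnL',248,136),('btnM',322,129),('btnR',389,133),('signfoot',202,220),('panel',197,194),('desk',300,200),('stamp',355,165),('stapler',294,125)]:
    print(n,PT[v,u].round(),PT[v,u])
im=cv2.hconcat([cv2.resize(T['image'][150:270,140:260],(390,390),interpolation=2),cv2.resize(S['image'][250:350,200:320],(400,390),interpolation=2)])
cv2.imwrite('pics/crop0.png',im)
E
```

```text
[([246.5, 136.0], 139), ([322.0, 129.2], 139), ([389.3, 133.1], 135)] [([304.9, 144.5], 71), ([266.5, 177.3], 85), ([226.4, 224.6], 108)]
(array([639.83032552, 213.50230558,  83.99761298]), [0.9, 0.9])
(array([662.62908725,  -5.49806027,  87.62748974]), [0.7, 0.7])
(array([ 653.71640609, -201.66533611,   87.18683004]), [0.2, 0.2])
btnL [638. 208.  89.] [638.00979224 207.98093378  88.93872826]
btnM [662.  -6.  90.] [661.88232719  -5.83827011  90.40459682]
btnR [ 653. -200.   91.] [ 653.30902914 -200.17759533   90.61462881]
signfoot [397. 351.   3.] [397.43685382 351.45805584   2.67535095]
panel [476. 369.   3.] [476.21065676 369.40350794   2.73578107]
desk [463.  57.  -1.] [463.24540321  56.52945354  -1.42281652]
stamp [ 559. -103.   82.] [ 559.32425275 -103.02893745   82.42437609]
stapler [681.  77.  55.] [681.32588933  76.91591293  54.96878489]
```

View pics/crop0.png

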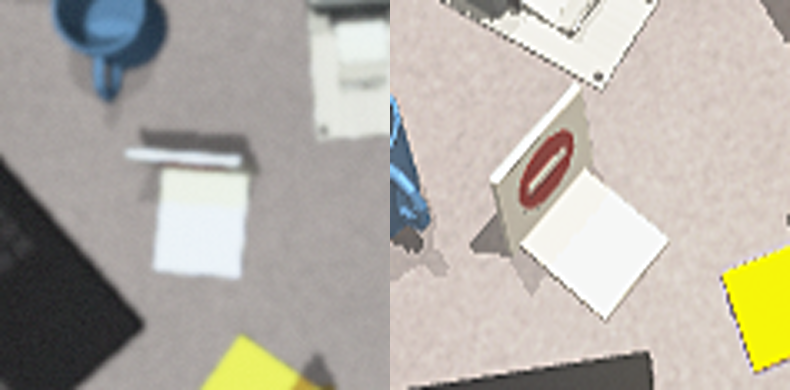

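```bash
cat >> h.py <<'E'
def Q(zyaw):
    # tool y down, tool z horizontal heading zyaw, x = y x z
    z=np.array([np.cos(zyaw),np.sin(zyaw),0]);y=np.array([0,0,-1.]);x=np.cross(y,z)
    return quat(np.stack([x,y,z],1))
E
python3 - <<'E'
from h import *
print(bot.tip_reach)
bot.move_gripper(0)
bot.move_to([565,-201,300],Q(0))
c=cam('wrist');pickle.dump(c,open('wR.pkl','wb'));cv2.imwrite('pics/wR.png',c['image'])
print(reds(c));print(bot.read_state()['clock'],bot.read_state()['joint_positions'],bot.read_state()['ft_force'])
E
```

```text
19.0
[([115.2, 67.6], 1555), ([325.3, 77.2], 1461)]
2.8167 [-4.04350226e-01  3.81932120e-01  1.29735397e+00 -1.12702890e-04
  1.46245177e+00  1.16749851e+00] [0.21896998 0.52695546 0.76955971]
```

View pics/wR.png

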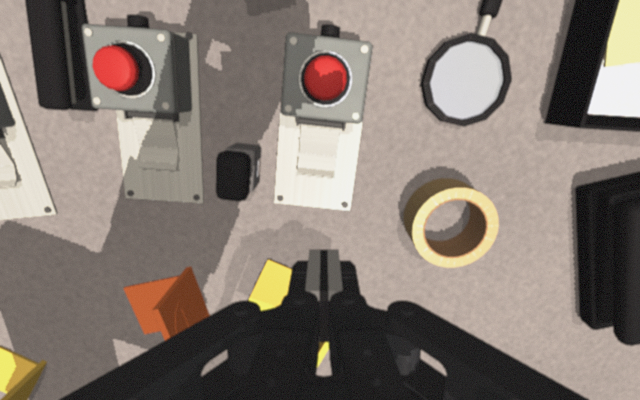

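Clear view: the right button is at (325,77), its near plate corners at (276,209) and (352,209), and its clip at (318,150). The stamp is at (233,174). Now I'll press the right button.

```bash
cat >> h.py <<'E'
def press(x,y):
    z0=90+bot.tip_reach
    bot.move_to([x,y,z0+25],Q(0)); bot.servo_line([x,y,z0+3],speed=60)
    f0=np.array(bot.read_state()['ft_force'])
    def p(tag):
        s=bot.read_state(); print(tag,'tip z',round(s['ee_pos'][2]-bot.tip_reach,2),'dF',(np.array(s['ft_force'])-f0).round(1),'t',round(s['clock'],1))
    p('above')
    r=bot.servo_line([x,y,z0-9],speed=8,until_force=9); p(f'9N {r}')
    if r:
        r=bot.servo_line([x,y,z0-9.5],speed=8,until_force=22); p(f'+22 {r}')
    bot.servo_line([x,y,z0+30],speed=80); p('up')
E
python3 - <<'E'
from h import *
c=pickle.load(open('wR.pkl','rb'))
p=onz(c,325.3,77.2,88);print(p,onz(c,115.2,67.6,88))
p=(p[:2]+[653.5,-201])/2
press(*p)
c=cam('top');pickle.dump(c,open('t1.pkl','wb'));
bot.move_to([565,-5,300],Q(0))
c=cam('wrist');pickle.dump(c,open('wM.pkl','wb'));cv2.imwrite('pics/wM.png',c['image']);print(reds(c))
E
```

```text
[ 657.03579908 -202.66492822   88.        ] [665.45581145  -9.61253951  88.        ]
above tip z 92.89 dF [0. 0. 0.] t 4.1
9N False tip z 81.13 dF [-1.4  0.8  1.1] t 5.8
up tip z 119.91 dF [ 0.2 -0.7 -0.3] t 6.4
[([324.2, 67.0], 1495), ([528.5, 78.2], 1432), ([93.3, 95.0], 1467)]
```

View pics/wM.png

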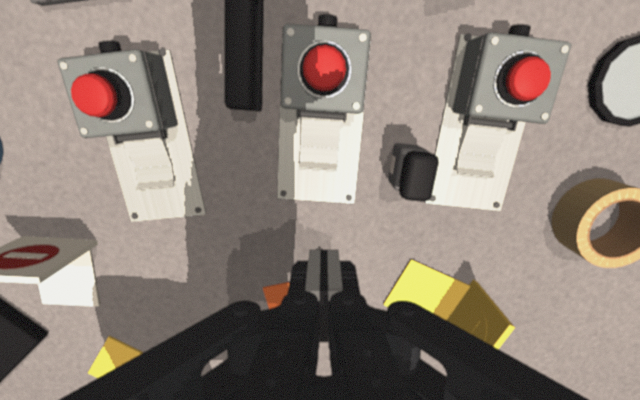

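The right button never reached 9 N, so it's soft. I'll check its latched height, then press the middle one.

Run:
```python
from h import *
a=pickle.load(open('wR.pkl','rb'));b=pickle.load(open('wM.pkl','rb'))
A=cloud(a);B=cloud(b)
print('before',[A[y,x].round(1) for x,y in((325,77),(115,68))],'now',[B[y,x].round(1) for x,y in ((324,67),(528,78),(93,95),(560,55),(500,55))])
p=onz(b,324.2,67,88);print(p)
press(p[0]-1.5,p[1]+.5)
bot.move_to([560,150,300],Q(0))
c=cam('wrist');pickle.dump(c,open('wL.pkl','wb'));cv2.imwrite('pics/wL.png',c['image']);print(reds(c))
C=cloud(c); print([C[int(r[0][1]),int(r[0][0])].round(1) for r in reds(c)])
```

```text
before [array([ 657.1, -202.4,   89.9]), array([665. , -10.5,  90.1])] now [array([665.8,  -5.4,  90.6]), array([ 656.7, -198.2,   80.8]), array([641.7, 208.8,  91.5]), array([ 678.9, -237.8,   59.8]), array([ 679., -179.,   59.])]
[665.99807779  -5.56385862  88.        ]
above tip z 92.95 dF [0. 0. 0.] t 8.9
9N False tip z 81.08 dF [-1.9 -0.3  1.7] t 10.5
up tip z 119.91 dF [-0.1 -2.   0.2] t 11.2
[([486.6, 62.4], 1499), ([255.0, 88.9], 1406)]
[array([665.7,  -0.9,  82.2]), array([642.8, 213.4,  89.7])]
```

View pics/wL.png

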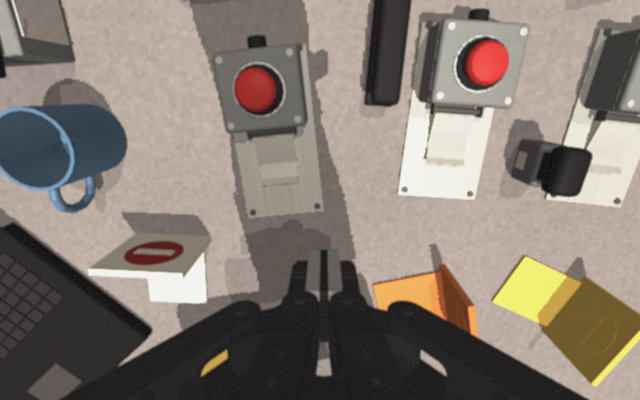

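```bash
cat >> h.py <<'E'
def und(c,u,v,k=None):
    k=c.get('k',K.get(c['name'],0)) if k is None else k
    K3=np.array([[c['f'],0,c['cx']],[0,c['f'],c['cy']],[0,0,1.]])
    return cv2.undistortPoints(np.array([[[u,v]]],float),K3,np.array([k,0,0,0.]))[0,0]
K={}
E
python3 - <<'E'
from h import *
from scipy.optimize import least_squares
V={n:pickle.load(open(f'w{n}.pkl','rb')) for n in 'RML'}
O=[('R','R',325.3,77.2,90),('R','M',115.2,67.6,90),('M','M',324.2,67,90),('M','R',528.5,78.2,82),('M','L',93.3,95,90),('L','M',486.6,62.4,82),('L','L',255,88.9,90)]
def res(p,full=False):
    k,a,b,g=p[:4];X=dict(R=p[4:6],M=p[6:8],L=p[8:10]);out=[]
    for v,n,u,w,z in O:
        c=V[v];xy=und(c,u,w,k);d=c['R']@R.from_rotvec([a,b,g]).as_matrix()@np.array([*xy,1]);q=c['t']+d*(z-1-c['t'][2])/d[2]
        out+=list(q[:2]-X[n])
    return np.array(out+[a*300,b*300,g*300])
s=least_squares(res,[0,0,0,0,657,-202,665,-5,642,210])
print(s.x.round(4),res(s.x).round(1))
E
```

```text
[-4.180000e-02  2.000000e-04  7.000000e-04 -3.000000e-04  6.584072e+02
 -2.027778e+02  6.675066e+02 -5.581500e+00  6.433434e+02  2.142394e+02] [-0.7 -0.1  0.6 -0.8 -0.7 -0.2  0.7  0.1  0.7  0.5  0.2  1.  -0.7 -0.5
  0.1  0.2 -0.1]
```

Run:
```python
from h import *
press(641.5,213)
```

```text
above tip z 92.94 dF [0. 0. 0.] t 13.5
9N True tip z 88.61 dF [-3.1 -0.4  8.9] t 14.3
+22 False tip z 80.79 dF [-2.4  0.   4.8] t 15.4
up tip z 119.87 dF [-0.3  0.7  0.1] t 16.0
```

The left station is stiff: 9 N at about 1.4 mm of travel, with the other two never reaching 9 N. Next, its latch and a centred look at the sign.

```bash
sed -i "s/^K={}/K={'w':-0.042}/; s/c.get('k',K.get(c\['name'\],0))/(-0.042 if 'mount' in c else 0)/" h.py
cat >> h.py <<'E'
def ray(c,u,v):
    x=und(c,u,v); return c['R']@np.array([x[0],x[1],1.])
E
python3 - <<'E'
from h import *
bot.move_to([535,200,270],Q(0.05))
c=cam('wrist');pickle.dump(c,open('wL2.pkl','wb'));cv2.imwrite('pics/wL2.png',c['image']);r=reds(c);print(r)
C=cloud(c);print([C[int(q[0][1]),int(q[0][0])].round(1) for q in r])
bot.move_to([425,360,290],Q(0.2))
c=cam('wrist');pickle.dump(c,open('wS.pkl','wb'));cv2.imwrite('pics/wS.png',c['image'])
print(bot.read_state()['clock'])
E
```

```text
[([572.2, 41.2], 1887), ([312.9, 57.4], 1746)]
[array([665.1,  -0.8,  80.7]), array([641.7, 215.8,  81.8])]
17.625
```

View pics/wL2.png

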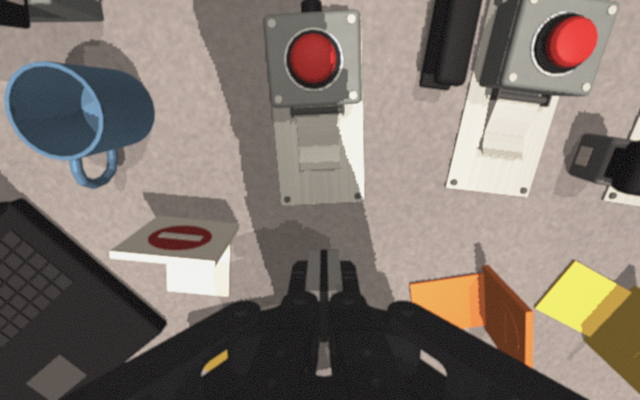

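View pics/wS.png

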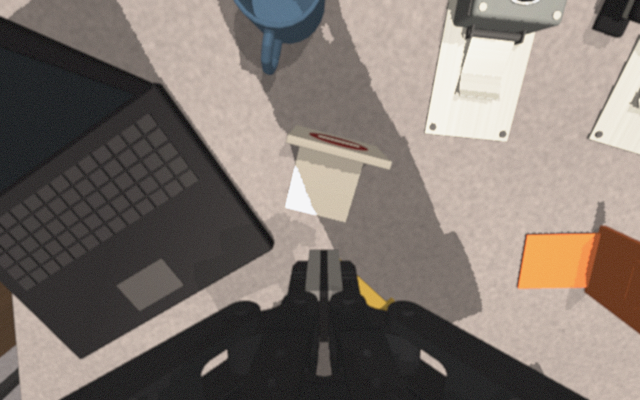

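All three heads now stand at about 81-82 mm, so they're latched. In wS the panel's top edge runs (289,133)-(390,165), and the toe corners are near (286,208) and (346,221). I'll refine both from enlarged crops.

Run:
```python
from h import *
a=pickle.load(open('wS.pkl','rb'))['image'][110:240,270:410]
b=pickle.load(open('wL2.pkl','rb'))['image'][85:215,250:390]
im=cv2.hconcat([cv2.resize(x,None,fx=2.8,fy=2.8,interpolation=cv2.INTER_CUBIC) for x in (a,b)])
cv2.imwrite('pics/crop1.png',im);print(im.shape)
```

```text
(364, 784, 3)
```

View pics/crop1.png

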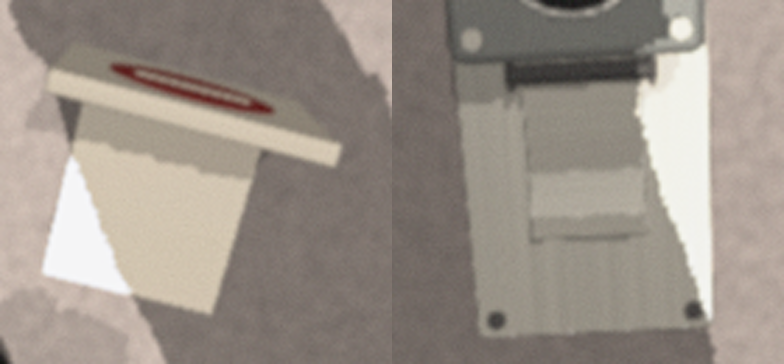

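Run:
```python
from h import *
a=pickle.load(open('wS.pkl','rb'));b=pickle.load(open('wL2.pkl','rb'));L=pickle.load(open('wL.pkl','rb'))
def P(c,pts,z): return [onz(c,u,v,z)[:2].round(1) for u,v in pts]
def info(p,q):
    print(p,q,'mid',(p+q)/2,'len',np.linalg.norm(p-q).round(1),'ang of normal',np.degrees(np.arctan2(*(q-p)[::-1])).round(2)); return (p+q)/2
print('sign');f=info(*P(a,[(287.1,142.1),(389.6,169.3)],100));bk=info(*P(a,[(288.6,134.3),(392.1,161.8)],100));t=info(*P(a,[(285,207.5),(346.1,222.1)],5))
print('foot len',np.linalg.norm(f-t),np.degrees(np.arctan2(*(t-f)[::-1])))
print('station');n=info(*P(b,[(282.1,203.9),(364.3,199.3)],4));l=info(*P(b,[(299.6,170.7),(339.6,169.3)],16));x=info(*P(b,[(272.5,106.4),(360,102.9)],59))
h=onz(b,312.9,57.4,80)[:2];print('head',h,np.linalg.norm(h-n),'yaw',np.degrees(np.arctan2(*(h-n)[::-1])))
# two-view heights: lip/near corner in wL vs wL2
print('plate near corner',tri([(b,282.1,203.9),(L,251,216)]),'head',)
# depth checks
A=cloud(a);B=cloud(b)
print('panel top',A[148,330:350:6].round(1).tolist(),'foot',A[190,320].round(1),'plate',B[190,300].round(1),'lip',B[168,320].round(1))
```

```text
sign
[454.1 399.8] [448.1 301.3] mid [451.1  350.55] len 98.7 ang of normal -93.49
[461.4 399.6] [455.5 300.8] mid [458.45 350.2 ] len 99.0 ang of normal -93.42
[357.9 395.8] [353.9 315.7] mid [355.9  355.75] len 80.2 ang of normal -92.86
foot len 95.34191103601819 176.873505475168
station
[484.4 247.8] [495.  149.7] mid [489.7  198.75] len 98.7 ang of normal -83.83
[528.8 227.3] [532.6 182.3] mid [530.7 204.8] len 45.2 ang of normal -85.17
[599.3 252.3] [606.6 169.8] mid [602.95 211.05] len 82.8 ang of normal -84.94
head [642.50138184 215.18461969] 153.68265685466335 yaw 6.138873447988436
plate near corner (array([475.77775977, 250.72908665, -22.18417359]), [0.0, 0.0]) head
panel top [[456.5, 360.2, 100.1], [457.6, 354.8, 99.8], [458.4, 349.2, 97.8], [458.1, 342.7, 87.7]] foot [389.3 356.9   5.3] plate [502.6 226.9   3.4] lip [533.  204.5  15.9]
```

Measurements agree:
- **Sign:** panel centre (454.8, 350.4), yaw 176.7°.
- **Stiff station:** origin about (602.7, 211), yaw about 6°.

Now the grasp.

Run:
```python
from h import *
S=pickle.load(open('side0.pkl','rb'));P=cloud(S);m=(P[...,0]<560)&(P[...,0]>250)&(P[...,1]>330)&(P[...,2]>20)
print('max z by y',[(y,np.nanmax(np.where(m&(P[...,1]>y)&(P[...,1]<y+40),P[...,2],0)).round()) for y in range(330,600,40)])
q=Q(4.655)
for p,z in (([454.8,350.4,190],4.655),([454.8,350.4,72],4.655),([430,270,200],3.6),([422,192,200],1.675),([508,201,72],1.675)):
    print(bot.ik(p,Q(z)))
bot.move_gripper(45,grip_force=40)
bot.move_to([454.8,350.4,190],q)
bot.servo_line([454.8,350.4,72],speed=120)
c=cam('wrist');cv2.imwrite('pics/g0.png',c['image'])
print(bot.read_state()['clock'],bot.read_state()['ee_pos'])
```

```text
max z by y [(330, np.float64(104.0)), (370, np.float64(108.0)), (410, np.float64(100.0)), (450, np.float64(99.0)), (490, np.float64(34.0)), (530, np.float64(75.0)), (570, np.float64(237.0))]
[ 5.92668165e-01  4.07345679e-01  1.52090330e+00 -4.44089210e-16
  1.21334368e+00 -2.49153551e+00]
[ 5.92668165e-01  5.57081504e-01  1.60516136e+00 -4.44089210e-16
  9.79349787e-01 -2.49153551e+00]
[ 4.88540298e-01  2.54979515e-01  1.70060698e+00 -4.44089210e-16
  1.18600616e+00 -1.54066338e+00]
[ 3.47959145e-01  1.59026928e-01  1.81761147e+00 -4.44089210e-16
  1.16495426e+00  2.43755471e-01]
[ 3.09723463e-01  5.06057231e-01  1.68806588e+00 -4.44089210e-16
  9.47469547e-01  2.05519789e-01]
23.0417 [455.13488187 350.64002565  72.82642589]
```

View pics/g0.png

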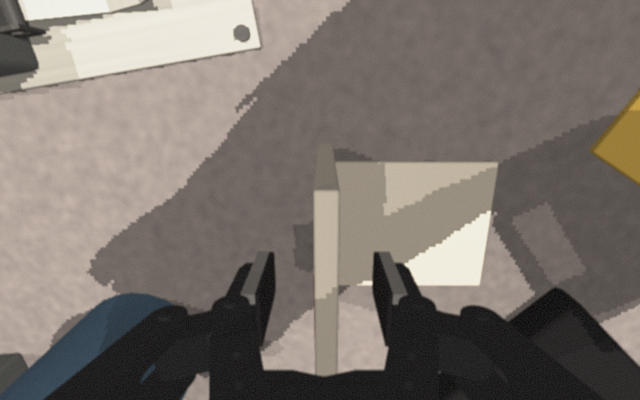

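The panel sits between the pads at (326,230), with the foot to the right and the jaws clear. Now grip and lift.

Run:
```python
from h import *
bot.move_gripper(0,grip_force=40)
print('w',bot.read_state()['grip_width'],bot.read_state()['ft_force'])
x,y,z=454.8,350.4,72
bot.servo_line([x,y,200],speed=120)
print(bot.read_state()['grip_width'],bot.read_state()['ft_force'])
bot.move_to([430,270,205],Q(3.4))
bot.move_to([418,191.8,200],Q(1.675))
bot.servo_line([418,191.8,115],speed=100)
s=bot.read_state();print(s['clock'],s['ft_force'],s['ee_pos'])
c=cam('wrist');pickle.dump(c,open('wH.pkl','wb'));cv2.imwrite('pics/wH.png',c['image'])
c=cam('side');cv2.imwrite('pics/sH.png',cv2.resize(c['image'][150:350,150:400],(750,600),interpolation=2))
```

```text
w 7.393019346784187 [-0.99975554 -0.39518167  4.60019253]
7.3614703212198975 [ 0.25443392  0.21643687 -1.75583913]
28.1583 [ 0.58386104 -0.5442025  -1.31947944] [418.29168457 191.93035175 115.52035505]
```

View pics/wH.png

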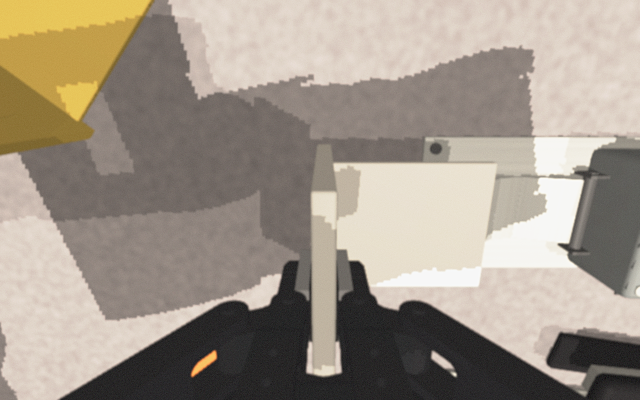

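View pics/sH.png

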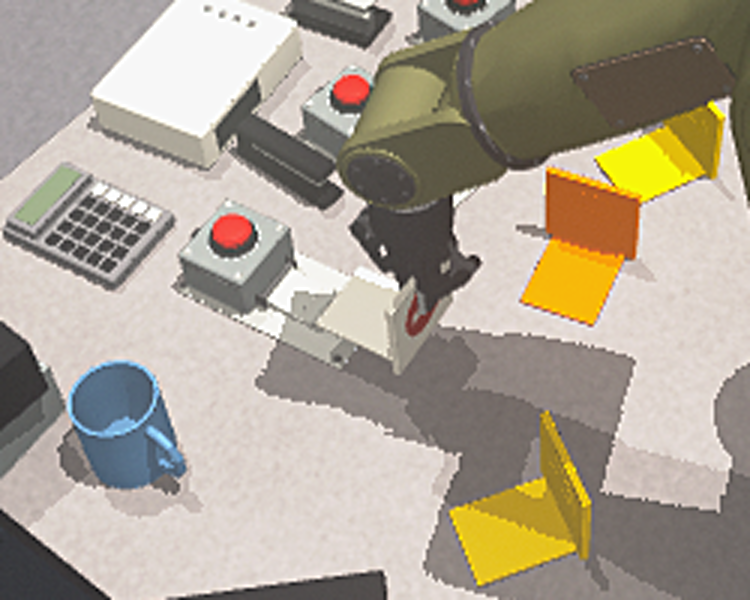

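Held level and square. I'll check the toe's direction and offset against the station, using this view's toe corners (497,162) and (481,287) and plate near-left corner (424,137).

Run:
```python
from h import *
c=pickle.load(open('wH.pkl','rb'))
z=115.5-72.5+5
t1=onz(c,497,162.5,z);t2=onz(c,481,287,z);f0=onz(c,338,162,z)
print('toe',t1,t2,'mid',(t1+t2)/2,np.linalg.norm(t1-t2),'toe normal deg',np.degrees(np.arctan2(*(t1-t2)[:2][::-1]))-90,'side edge deg',np.degrees(np.arctan2(*(t1-f0)[:2][::-1])))
p1=onz(c,424,137,4);p2=onz(c,610,138,4);print('plate left',p1,p2,np.degrees(np.arctan2(*(p2-p1)[:2][::-1])))
P=cloud(c);print('foot z',P[200:270:15,440].round(1)[:,2],P[180,360:480:25].round(1)[:,2],'plate/clip',P[150,450].round(1),P[220,560].round(1))
u=np.array([np.cos(.104),np.sin(.104)]);n=np.array([-u[1],u[0]]);o=np.array([602.7,211.1])
for q in (t1,t2,(t1+t2)/2,p1,p2): print('station coords',np.dot(q[:2]-o,u).round(1),np.dot(q[:2]-o,n).round(1))
```

```text
toe [513.60270214 243.70735989  48.        ] [524.53588503 162.6879957   48.        ] mid [519.06929358 203.19767779  48.        ] 81.75372690304346 toe normal deg 7.685370101253326 side edge deg 5.956879860815059
plate left [482.15528687 249.49124726   4.        ] [614.86118855 263.98500625   4.        ] 6.232976379769384
foot z [47.7 47.8 48.  47.  48.7] [47.3 48.7 48.3 47.1 48.8] plate/clip [501.4 242.4   4.2] [584.1 203.5  15.9]
station coords -85.2 41.7
station coords -82.8 -40.0
station coords -84.0 0.8
station coords -115.9 50.7
station coords 17.6 51.3
```

Toe centre is at (-84.0, +0.8) mm in station coordinates, parallel within about 0.5° and level. I'll lower onto the plate and slide in.

```bash
cat > ins.py <<'E'
from h import *
yaw=.106;u=np.array([np.cos(yaw),np.sin(yaw)])
q=Q(yaw+np.pi/2)
def st(tag):
    s=bot.read_state();f=np.array(s['ft_force']);print(tag,'ee',np.round(s['ee_pos'],2),'F',f.round(1),'M',np.round(s['moment'],2),'w',round(s['grip_width'],2),'t',round(s['clock'],1));return s
E
python3 - <<'E'
from ins import *
bot.servo_line([418,191.8,82],q,speed=60); st('pre')
r=bot.servo_line([418,191.8,74],speed=8,until_force=2.5); s=st(r)
E
```

```text
pre ee [418.09 191.85  82.03] F [ 0.  -0.7 -2. ] M [-0.02  0.02  0.  ] w 7.72 t 29.0
True ee [417.89 191.79  76.07] F [-2.6 -1.3  5.2] M [-0.06 -0.06 -0.  ] w 7.45 t 29.7
```

Run:
```python
from ins import *
p=np.array([418,191.8])
z=76.6
bot.servo_line([*p,z],speed=10);st('raised')
r=bot.servo_line([*(p+u*45),z],speed=40,until_force=12);st(f'45 {r}')
if not r:
    r=bot.servo_line([*(p+u*76),z],speed=30,until_force=12);st(f'76 {r}')
c=cam('wrist');cv2.imwrite('pics/i1.png',c['image'])
```

```text
raised ee [417.92 191.77  76.49] F [-0.3  0.  -1.2] M [0.01 0.05 0.02] w 7.58 t 29.9
45 True ee [452.24 195.37  76.31] F [4.6 0.2 1.3] M [ 0.2  -0.85  0.01] w 7.43 t 30.8
```

View pics/i1.png

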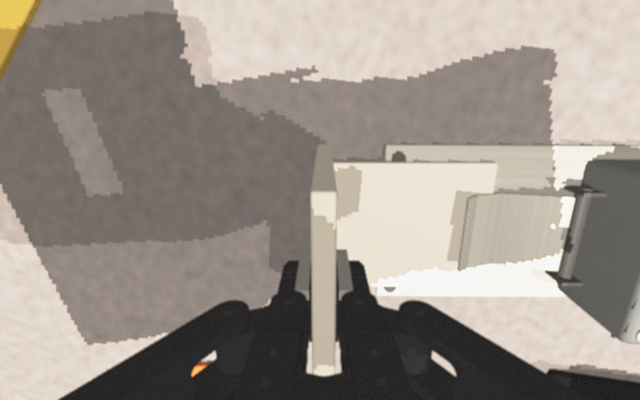

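The toe is under the lip and has met the ramp (about 12 N). I'll grip harder and continue slowly.

Run:
```python
from ins import *
p=np.array([418,191.8]);z=76.6
bot.move_gripper(0,grip_force=90);st('grip')
for d,lim in ((40,22),(48,22),(60,15),(74,15)):
    r=bot.servo_line([*(p+u*d),z],speed=15,until_force=lim);st(f'{d} {r}')
    if r: break
c=cam('wrist');pickle.dump(c,open('i2.pkl','wb'));cv2.imwrite('pics/i2.png',c['image'])
```

```text
grip ee [451.65 195.32  76.37] F [5.  0.1 2.3] M [ 0.15 -1.03  0.01] w 6.93 t 31.0
40 True ee [451.9  195.36  76.48] F [-1.9  0.6  5.8] M [ 0.08 -0.05 -0.02] w 7.06 t 31.3
```

View pics/i2.png

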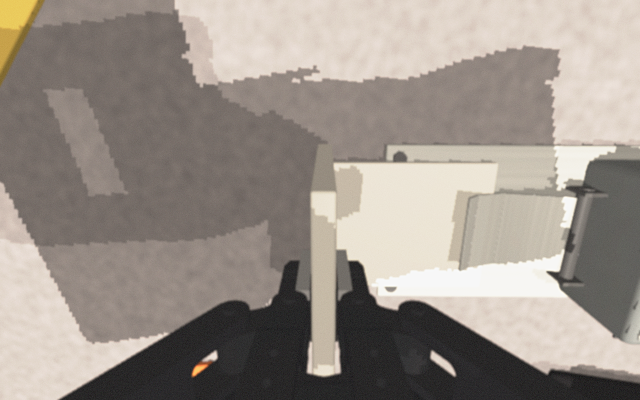

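It stalled 34 mm in, with the toe at the ramp. I need a look before pushing harder.

Run:
```python
from ins import *
c=pickle.load(open('i2.pkl','rb'));P=cloud(c)
yaw=.106;o=np.array([602.7,211.6]);n=np.array([-u[1],u[0]])
for v in (180,200,230,260):
    print(v,[(x,*(np.array([(P[v,x,:2]-o)@u,(P[v,x,:2]-o)@n,P[v,x,2]]).round(1))) for x in (350,400,450,475,490,520,550)])
im=cv2.resize(c['image'][130:310,300:600],None,fx=2.6,fy=2.6,interpolation=2);cv2.imwrite('pics/i2c.png',im)
c=cam('side');cv2.imwrite('pics/s2.png',cv2.resize(c['image'][210:300,200:320],(800,600),interpolation=2))
c=cam('wrist');
for k in range(3): st(k)
```

```text
180 [(350, np.float64(-136.5), np.float64(30.8), np.float64(8.7)), (400, np.float64(-107.6), np.float64(30.8), np.float64(8.5)), (450, np.float64(-78.9), np.float64(30.9), np.float64(8.9)), (475, np.float64(-64.0), np.float64(30.6), np.float64(7.7)), (490, np.float64(-56.2), np.float64(31.1), np.float64(9.3)), (520, np.float64(-35.7), np.float64(29.7), np.float64(3.7)), (550, np.float64(-17.8), np.float64(29.6), np.float64(3.2))]
200 [(350, np.float64(-136.2), np.float64(18.8), np.float64(9.1)), (400, np.float64(-106.7), np.float64(18.6), np.float64(8.4)), (450, np.float64(-77.5), np.float64(18.8), np.float64(8.7)), (475, np.float64(-66.6), np.float64(21.4), np.float64(17.0)), (490, np.float64(-55.4), np.float64(19.6), np.float64(11.3)), (520, np.float64(-37.6), np.float64(19.4), np.float64(10.5)), (550, np.float64(-22.4), np.float64(20.5), np.float64(13.6))]
230 [(350, np.float64(-135.7), np.float64(-0.5), np.float64(8.5)), (400, np.float64(-105.4), np.float64(-0.5), np.float64(8.3)), (450, np.float64(-75.2), np.float64(-0.3), np.float64(8.4)), (475, np.float64(-62.7), np.float64(2.
[... 197 characters left out ...]
(15.3))]
260 [(350, np.float64(-139.6), np.float64(7.9), np.float64(63.6)), (400, np.float64(-104.0), np.float64(-20.7), np.float64(8.2)), (450, np.float64(-73.1), np.float64(-20.3), np.float64(8.8)), (475, np.float64(-59.5), np.float64(-18.2), np.float64(12.7)), (490, np.float64(-48.8), np.float64(-19.7), np.float64(9.7)), (520, np.float64(-32.5), np.float64(-17.8), np.float64(13.2)), (550, np.float64(-16.4), np.float64(-16.3), np.float64(15.9))]
0 ee [451.87 195.34  76.46] F [-2.3 -1.2  4.7] M [ 0.   -0.14 -0.04] w 6.87 t 31.4
1 ee [451.87 195.34  76.46] F [-2.3 -1.2  4.7] M [ 0.   -0.14 -0.04] w 6.87 t 31.4
2 ee [451.87 195.34  76.46] F [-2.3 -1.2  4.7] M [ 0.   -0.14 -0.04] w 6.87 t 31.4
```

View pics/i2c.png

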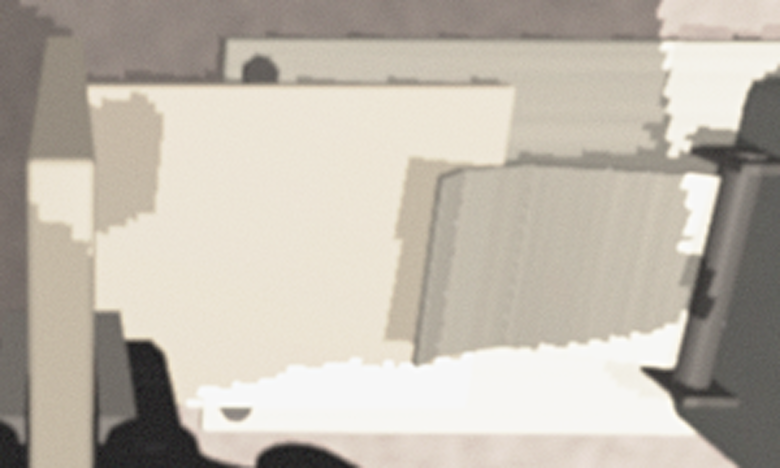

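View pics/s2.png

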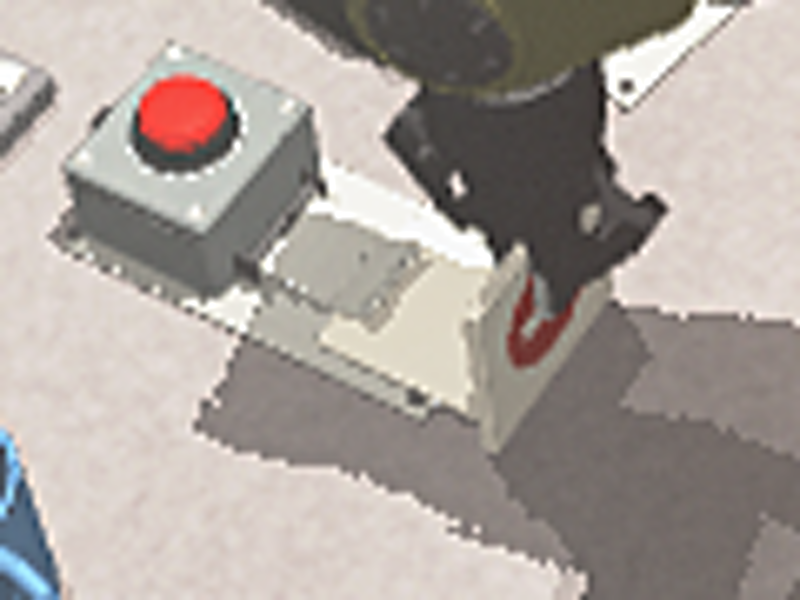

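The foot is flat on the plate and the clip already rides up (lip about 17 mm, panel square). The sign is pressing the plate with about 6 N, so I'll ease up 0.4 mm and continue with a higher limit.

Run:
```python
from ins import *
p=np.array([418,191.8]);z=77.0
s=bot.read_state();d0=(np.array(s['ee_pos'][:2])-p)@u
bot.servo_line([*(p+u*d0),z],speed=5);st('eased')
for d in (37,40,44,50,58):
    r=bot.servo_line([*(p+u*d),z],speed=12,until_force=28);st(f'{d} {r}')
    if r: break
```

```text
eased ee [451.41 195.32  76.77] F [-2.4 -0.9  1.8] M [ 0.03  0.09 -0.03] w 6.96 t 31.7
37 False ee [453.65 195.59  76.87] F [-10.6  -1.3   8.5] M [-0.14  1.46 -0.04] w 6.77 t 32.1
40 False ee [456.37 195.9   76.89] F [-13.8  -1.7  11.2] M [-0.17  1.82  0.01] w 6.98 t 32.5
44 False ee [460.72 196.39  76.9 ] F [-8.9 -0.6  8.1] M [-0.02  1.32 -0.  ] w 6.86 t 33.0
50 False ee [466.7  197.01  76.89] F [-8.6 -1.   8.2] M [-0.09  1.25  0.02] w 6.61 t 33.7
58 False ee [474.62 197.87  76.87] F [-10.2  -0.6   8. ] M [-0.1   1.25  0.02] w 6.74 t 34.5
```

Run:
```python
from ins import *
p=np.array([418,191.8]);z=77.0
r=bot.servo_line([*(p+u*77),z],speed=25,until_force=18);st(f'77 {r}')
if not r:
  for d in np.arange(78.5,93,1.5):
    r=bot.servo_line([*(p+u*d),z],speed=10,until_force=12);s=st(f'{d} {r}')
    if r: break
c=cam('wrist');pickle.dump(c,open('i3.pkl','wb'));cv2.imwrite('pics/i3.png',c['image'])
```

```text
77 False ee [493.65 199.88  76.81] F [-8.1 -1.5  5.9] M [-0.02  1.02  0.03] w 7.3 t 35.4
78.5 False ee [495.1  200.03  76.83] F [-9.2 -1.6  6.8] M [-0.03  1.06  0.01] w 7.16 t 35.7
80.0 False ee [496.6  200.21  76.86] F [-8.5 -1.5  7.5] M [-0.07  1.02 -0.05] w 6.92 t 36.0
81.5 False ee [498.08 200.36  76.83] F [-9.  -1.2  6.9] M [-0.04  1.04  0.05] w 6.9 t 36.3
83.0 False ee [499.56 200.51  76.83] F [-8.5 -1.   6.6] M [-0.05  1.06  0.01] w 7.22 t 36.6
84.5 False ee [501.08 200.69  76.84] F [-8.4  0.5  6.3] M [-0.04  1.   -0.01] w 6.62 t 36.9
86.0 False ee [502.61 200.86  76.86] F [-8.3 -1.1  6.6] M [-0.04  1.05 -0.01] w 7.08 t 37.2
87.5 True ee [503.08 201.01  76.86] F [-4.4 -0.7  5.4] M [ 0.07  0.04 -0.08] w 7.01 t 37.4
```

View pics/i3.png

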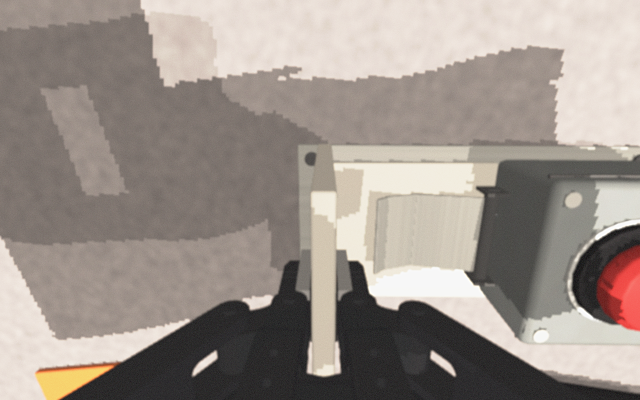

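Firm stop at 86.5 mm of travel, where the box is expected. One firmer confirming push, then release.

Run:
```python
from ins import *
p=np.array([418,191.8]);z=76.9
r=bot.servo_line([*(p+u*90.5),z],speed=6,until_force=22);st(f'push {r}')
# squeeze off gently
bot.move_gripper(14);st('open14')
bot.move_gripper(40);s=st('open40')
e=s['ee_pos']
bot.servo_line([e[0],e[1],190],speed=120);st('up')
c=cam('wrist');pickle.dump(c,open('i4.pkl','wb'));cv2.imwrite('pics/i4.png',c['image'])
bot.move_to([400,120,300],Q(1.2))
bot.move_to([520,130,290],Q(0.3))
c=cam('wrist');pickle.dump(c,open('i5.pkl','wb'));cv2.imwrite('pics/i5.png',c['image'])
c=cam('side');pickle.dump(c,open('s5.pkl','wb'));cv2.imwrite('pics/s5.png',cv2.resize(c['image'][150:310,180:400],None,fx=3.6,fy=3.6,interpolation=2))
st('end')
```

```text
push True ee [503.23 201.07  77.07] F [-4.  -1.5  5.2] M [ 0.01 -0.07 -0.09] w 7.0 t 37.9
open14 ee [503.12 200.98  76.63] F [ 0.1 -0.2  0.1] M [-0.02 -0.05 -0.02] w 13.63 t 38.1
open40 ee [503.24 201.03  76.8 ] F [-0.4  0.3  0. ] M [ 0.02 -0.01 -0.01] w 39.83 t 38.5
up ee [502.95 200.93 189.23] F [-0.2  0.1 -0.8] M [0.02 0.06 0.02] w 39.64 t 39.6
end ee [519.71 130.2  289.8 ] F [-0.4  1.  -0.2] M [-0.01  0.04  0.  ] w 39.64 t 41.3
```

View pics/i5.png

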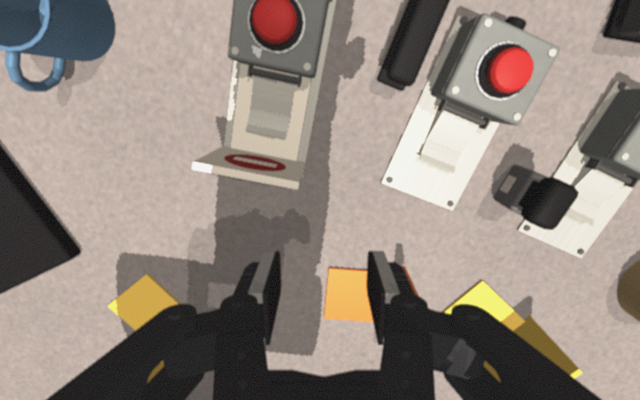

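View pics/s5.png

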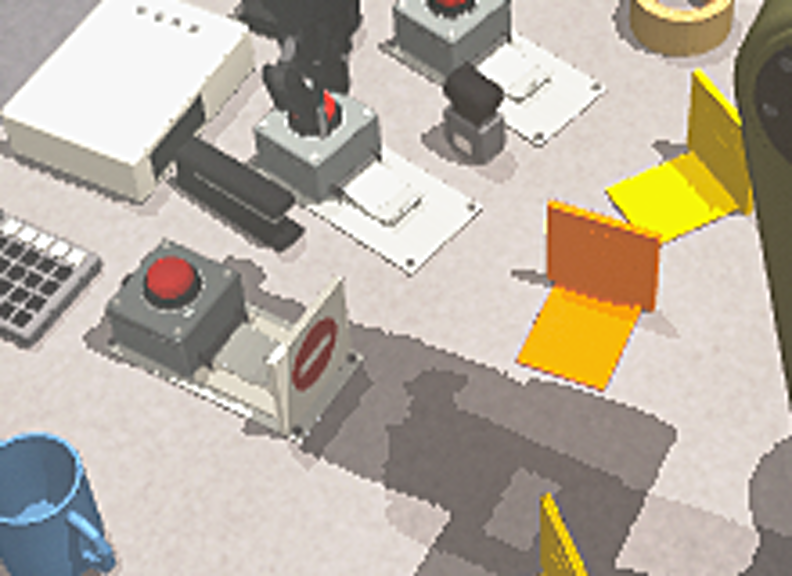

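View pics/i4.png

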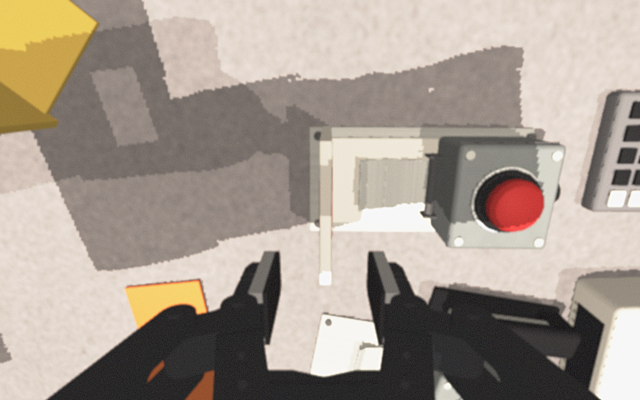

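The sign stands under the left clip with the panel vertical. i4 shows the panel top edge at columns 319-331, rows 128-284, parallel to the plate. I'll check the numbers.

Run:
```python
from ins import *
c=pickle.load(open('i4.pkl','rb'));P=cloud(c)
u=np.array([np.cos(.106),np.sin(.106)]);n=np.array([-u[1],u[0]]);o=np.array([602.7,211.6])
f=lambda q:(((q[:2]-o)@u).round(1),((q[:2]-o)@n).round(1),q[2].round(1))
g=cv2.cvtColor(c['image'],cv2.COLOR_BGR2GRAY)
print([f(P[v,325]) for v in (150,200,240,270)])
print('panel front',f(onz(c,331.5,150,104)),f(onz(c,331.5,280,104)),'back',f(onz(c,319.5,280,104)))
print('plate corner',f(onz(c,311,128,4)),f(onz(c,311,231,4)))
print('foot z',[f(P[180,x]) for x in (338,350)],'clip',[f(P[185,x]) for x in (362,375,400,420)],'box top',f(P[240,470]),'box front edge',f(onz(c,456,205,59)),f(onz(c,441,150,59)))
c=pickle.load(open('i5.pkl','rb'));P=cloud(c);print('heads',[P[int(r[0][1]),int(r[0][0])].round(1) for r in reds(c)])
print('panel',[f(P[v,u2]) for u2,v in ((215,168),(250,174),(290,181))], f(onz(c,193,168,104)),f(onz(c,298,188,104)))
c=cam('top');cv2.imwrite('pics/tE.png',c['image']);
C=cloud(c);print(reds(c),[C[int(r[0][1]),int(r[0][0])].round(1) for r in reds(c,20)],bot.read_state()['clock'])
```

```text
[(np.float64(-100.3), np.float64(45.3), np.float64(103.1)), (np.float64(-100.2), np.float64(13.1), np.float64(103.4)), (np.float64(-100.2), np.float64(-15.0), np.float64(103.4)), (np.float64(-100.2), np.float64(-37.1), np.float64(104.2))]
panel front (np.float64(-96.3), np.float64(45.5), np.float64(104.0)) (np.float64(-95.6), np.float64(-45.1), np.float64(104.0)) back (np.float64(-104.0), np.float64(-45.2), np.float64(104.0))
plate corner (np.float64(-113.9), np.float64(49.2), np.float64(4.0)) (np.float64(-114.9), np.float64(-50.1), np.float64(4.0))
foot z [(np.float64(-89.3), np.float64(2.8), np.float64(9.3)), (np.float64(-78.2), np.float64(2.5), np.float64(8.0))] clip [(np.float64(-68.4), np.float64(1.3), np.float64(21.2)), (np.float64(-55.8), np.float64(-0.8), np.float64(13.3)), (np.float64(-33.1), np.float64(-0.8), np.float64(12.9)), (np.float64(-16.0), np.float64(0.2), np.float64(16.4))] box top (np.float64(16.5), np.float64(-34.3), np.float64(58.5)) box front edge (np.float64(2.2), np.float64(-4.5), np.float64(59.0)) (np.float64(-14.1), np.float64(38.7), np.float64(59.0))
heads [array([640.2, 214.1,  81.1]), array([665.1,  -1.6,  80.2])]
panel [(np.float64(-98.8), np.float64(29.6), np.float64(102.9)), (np.float64(-98.1), np.float64(-2.9), np.float64(102.9)), (np.float64(-97.3), np.float64(-40.5), np.float64(103.4))] (np.float64(-102.4), np.float64(50.0), np.float64(104.0)) (np.float64(-102.3), np.float64(-49.1), np.float64(104.0))
[([322.1, 129.7], 137), ([389.1, 133.9], 139)] [array([663.9,  -6. ,  82.4]), array([ 655.5, -201.6,   81.6])] 41.325
```

View pics/tE.png

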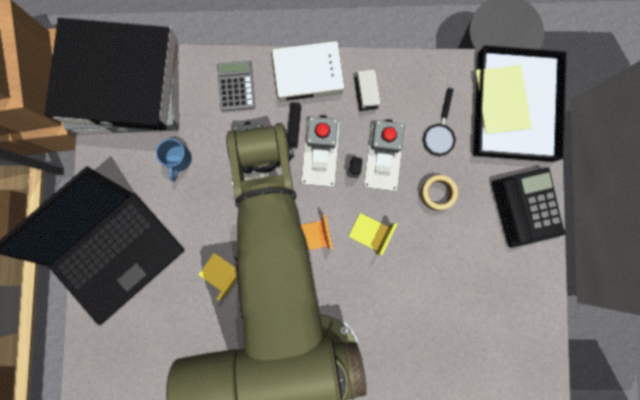

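Everything agrees, and the arm is clear at 290 mm height. Handing in.

```bash
python3 -c "
from h import *
print(bot.finish_job(),bot.read_state()['clock'])"
```

```text
the job is handed in; nothing more can be done
the job is handed in; nothing more can be done
```

All three stop buttons are down and the out-of-order sign stands in the clip of the left station, the stiff one. I handed the job in at about 41 s of the 72 s allowed.

- **Buttons:** I pressed right, middle, then left. The right and middle never reached 9 N. The left reached 9 N after about 1.4 mm. All three heads then measured 80–82 mm high, against 90 before, so they are latched.
- **Sign:** I turned the white sign round and slid its foot under the left clip. It stalled briefly at the clip's ramp, so I gripped harder and went on slowly.
- **Stop at the box:** It stopped firmly after about 87 mm of travel. A second push, of about 22 N, moved it only 0.15 mm more.
- **Final checks:** The panel stands upright with its top at about 104 mm. It is square to the station within about 0.5° and did not move on release. The clip is lifted, the other two clips are empty, and nothing else looks moved in the final top and side views.

**Disagreement:** The cameras put the panel face 96–96.5 mm from my estimate of the box face, where 95 mm would be fully home. That is within the 2 mm calibration, so I trusted the hard stop. The top and side cameras also placed the stations about 3–4 mm nearer than the wrist camera did. I used the wrist camera for both the sign and the clip.

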